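Lock the spring rule at the red clip of the pastry board

TASK

Take the spring rule off its sloping stand by its black knob (which frees the blade as it rises), hook the blade's lip over the far edge of the pastry board, and draw the case back along the board against the spring until its front is level with the red clip. Lower the knob fully to lock the blade there and let go, leaving the rule hooked, locked and flat along the board. Never let the blade snap back, and leave the other things where they stand.

Things in the scene. Friction and masses are not known exactly. Their poses are not given: they have to be found in the camera images.
- knob (a point): Centre of the rule's black lifting knob, an upright fin 60 mm long, 16 wide, 36 high. x: along the rule to the blade's lip (front), y across, z out of its top. Knob down: 52 mm above the case's underside, mid-way along the case; fin's underside 4 mm above the case's top. It slides 12 mm up along z against a light spring (1 to 2 N); then the case hangs from it (rule in all about 0.5 kg).
- case (a point): Centre of the rule's orange case: 130 mm long (x), 40 wide (y), 30 high (z); axes as the knob's. It starts on the sloping stand, front end down against two low tabs; its z axis leans 30 degrees from vertical, towards its front, so the tool must be tilted as much to grip the knob squarely.
- nose (a point): Middle of the lower front edge of the case (65 mm ahead of its centre, on its underside); x, y, z as for the case.
- lip (a point): Lower end of the inner (rear) face of the steel lip at the blade's tip. The blade, 24 mm wide, comes out of the case's front; the lip is 4 mm thick, 24 wide, and reaches 11 mm below the level of the case's underside. Blade fully in: the lip's inner face is 12 mm ahead of the case's front.
- blade (a joint): How far the blade is out, m: 0 fully in, at most 0.1. A spring pulls it in with 3 N at 0, 4.4 N at 0.09. It locks in slots at 0, 0.030, 0.060, 0.090. Each has play: the knob drops in when the blade is 0 to 6 mm beyond those values (about 3 mm beyond is best); the spring takes up the play when the rule is let go.
- lock (a joint): Height of the lifting knob, m: 0 fully down (its pawl in a slot, blade locked), 0.012 fully up. Above about 0.005 the blade runs free. If it stops near 0.005 when lowered, it stands on the blade between two slots.
- board: Fixed wooden pastry board, 280 mm (x) by 160 (y), 25 thick; origin at the centre of its underside. Its +x edge, 140 mm from the origin, is the far edge (away from the robot) for the lip; the rule shall lie lengthways on the board, front to +x.
- red_clip: Red marker clip, 14 mm wide along x, fixed on the board's +y edge, 5 mm above its top, reaching 33 mm inwards; origin at its middle along x, level with the board's underside; axes as the board's. The three clips are 42, 72 and 102 mm from the far edge, order varying: where the case's front stands when the rule is hooked there and locked at 30, 60, 90 mm.
- yellow_clip: Yellow marker clip, 14 mm wide along x, fixed on the board's +y edge, 5 mm above its top, reaching 33 mm inwards; origin at its middle along x, level with the board's underside; axes as the board's. The three clips are 42, 72 and 102 mm from the far edge, order varying: where the case's front stands when the rule is hooked there and locked at 30, 60, 90 mm.
- blue_clip: Blue marker clip, 14 mm wide along x, fixed on the board's +y edge, 5 mm above its top, reaching 33 mm inwards; origin at its middle along x, level with the board's underside; axes as the board's. The three clips are 42, 72 and 102 mm from the far edge, order varying: where the case's front stands when the rule is hooked there and locked at 30, 60, 90 mm.
- stand: Fixed dark wooden sloping stand, 115 mm (x) by 80 (y), under the rule at the start. The slope falls 30 degrees towards +x (away from the robot), is 60 mm wide, with two 12 mm tabs at its low end that stop the case, the blade between them. Origin at the middle of its base, 65 mm below the middle of the slope; the rule lies along its x axis.
- mug: brown ceramic mug, 92 mm high, 82 mm across, handle on one side; bystander. Origin at its underside
- canister: brushed steel tea canister with twist top, 142 mm high, 84 mm across; bystander. Origin at its underside
- jar: amber glass spice jar with red cap, 90 mm high, 60 mm across; bystander. Origin at its underside
- sugar_bowl: blue ceramic bowl, 60 mm high, 100 mm across; bystander. Origin at its underside
- spatula: kitchen spatula 200 mm long lying on the shelf; bystander. Origin at its underside (middle)
Not all that is in view belongs to the job. There is more than one size of the part that bears knob; the job needs the smaller. Leave any yellow look-alike of the stand alone.

How it is judged (in metres and radians):
On the way, in this order (a step that is already met when the one before it is completed fails the run):
1. the rule is lifted clear of its stand (distance between case and stand above 0.14 m and value of joint lock above 0.006 m), for 0.1 s.
2. the lip is hooked over the board's far edge and the blade is being drawn out against its spring, knob still raised (x of lip in the frame of board between 0.134 and 0.146 m and y of lip in the frame of board between -0.08 and 0.08 m and z of lip in the frame of board between 0 and 0.0225 m and value of joint blade above 0.012 m and value of joint lock above 0.004 m), for 0.1 s.
3. with the lip still hooked, the front of the case is at the red clip and the knob is down in its notch (x of lip in the frame of board between 0.134 and 0.146 m and y of lip in the frame of board between -0.08 and 0.08 m and z of lip in the frame of board between 0 and 0.0225 m and x of nose in the frame of red_clip between -0.01 and 0.01 m and value of joint lock below 0.0025 m), for 0.2 s.
At the end, for the whole second after the job is handed in: Rule flat on the board (within 3 mm, 0.06 rad) and along it (0.15 rad), lip hooked below the far edge's top, within 6 mm of the edge; case front within 8 mm of the red clip's middle; knob down (under 2.5 mm), blade locked out; all released and at rest (x of lip in the frame of board between 0.134 and 0.146 m and y of lip in the frame of board between -0.08 and 0.08 m and z of lip in the frame of board between 0 and 0.0225 m and x of nose in the frame of red_clip between -0.008 and 0.008 m and value of joint blade between 0.022 and 0.1 m and value of joint lock below 0.0025 m and z of case in the frame of board between 0.037 and 0.043 m and angle between case's own z axis and vertical below 0.06 rad and angle between the x axis of case and the x axis of board, either way round below 0.15 rad and velocity of joint blade between -0.01 and 0.01 m/s and contact force between the fingers and anything else below 0.05 N); the robot touches nothing.
It fails at once if the blade snaps back (runs in faster than 0.5 m/s) (velocity of joint blade below -0.5 m/s).
It fails at once if a bystander is pushed more than 25 mm or tipped (distance of any of mug, canister, jar, sugar_bowl, spatula from where it was at the start of the episode above 0.025 m or angle between any of mug, canister, jar, sugar_bowl's own z axis and vertical above 0.5 rad).
It also fails if it takes over 48 s, if anything falls off the work surface, if the arm or the gripper's body presses on something with over 40 N, if the wrist force passes 120 N, or if a joint passes its speed limit or range.

ROBOT

A 6-joint arm with a two-finger parallel gripper is mounted at the origin on the work surface. World frame = base frame: x ahead of the robot, y to its left, z up, the work surface at z = 0. Lengths are in mm, angles in degrees, forces in N, time in s.
With the tool pointing down it reaches from about 350 to 775 mm from the base axis. Payload 7.3 kg.
Tool frame: the origin (TCP) lies on the centre line of the jaws, within the pads' length; the fingertips stand 19 mm ahead of it and the grasp point (between the pads) is the TCP; x points along the fingers, y is the direction in which the jaws open and shut, and the axes are right-handed (so a half turn about x gives the same grasp; the last joint's range is limited). The gripper opens to 92 mm and grips with 3 to 60 N. Pads are 19 mm wide; open, the fingers measure 130 mm over their backs; the gripper's body (75 mm by 190 mm) begins 47 mm behind the grasp point.
Start: joints at [-8.365, 19.595, 87.324, -0, 73.075, -8.365], TCP at [525.017, 0.02, 245.741] pointing down, gripper open.
Joint ranges: [-145.02, 145.02], [-44.19, 115.74], [2.07, 154.8], [-57.11, 237.11], [16.16, 152.29], [-177.93, 177.93]. Speed limits (degrees/s): [147.25, 147.25, 180, 180, 180, 180].

INTERFACE

Orientations are given as [roll, pitch, yaw] about the fixed x, y, z axes, in that order (R = Rz(yaw) Ry(pitch) Rx(roll)).
In Python, from plant import robot gives the robot as it stands. Calls block until the motion is done:
- robot.move_pose(position, orientation): joint-space move of the TCP to a pose.
- robot.move_linear(position, speed=150, ori=None, threshold=None): straight line of the TCP; ori=None keeps the orientation; speed is the mean speed in mm/s. With threshold (N) it stops when the force on the tool has changed by that much, and returns True; else False.
- robot.move_joints(angles): joint-space move.
- robot.set_gripper(opening, grasp_force=None): finger opening in mm; grasp_force is the grip in N (None keeps the last); returns when the fingers have stopped.
- robot.wait(seconds).
- robot.solve_ik(position, orientation): joint angles nearest the present ones, or None.
- robot.read_state(): the state.
- robot.get_image(name): name is "scene" or "side" or "wrist"; returns a dict with "pixels" (400x640x3 uint8, blue, green, red), "vertical_fov" (degrees; the focal length in pixels is half the picture's height over the tangent of half this angle, whatever the lens; pixels are square), "cx", "cy" (the principal point, pixels), "distortion" ([k1, k2, p1, p2, k3] as OpenCV has them; the pictures are not rectified), "eye" and "orientation" of the camera in the world. Camera axes: x right, y down, z forward; pixel columns grow to the right and rows downward; lengths in mm; the calibration is good to about 2 mm. A picture is of the moment at which its call begins. There is no depth.
A pose or a line that the arm cannot do raises robot.IKError and nothing moves.
- robot.sign_off(): hands the job in, once; it reports no verdict.
The state is a dict: "time_s": time; "joint_pos": joint angles; "qvel": joint speeds; "tau": joint torques, N m; "tcp_pos": TCP position; "ee_rot": TCP orientation; "contact_force": force on the tool from outside, world axes, zero at the start; "ft_torque": the same for the moment, N m; "finger_gap": finger opening in mm.
Only numpy, scipy, OpenCV 4.12 (cv2) and the standard library are available. Lean on these libraries where they do the work, as an engineer would, in place of code of your own. Each camera call takes 0.05 s, during which the arm holds its last target.

## Working session

There is one attempt and no reset: what is moved stays moved. The work goes in short steps, each a Python script; the robot and the scene stay as the last script left them, time stands still between calls to the robot, and variables do not carry over. Pictures are saved under pics/ and viewed, and the job is handed in when it is done.

```bash
ls; mkdir -p pics
python3 - <<'E'
from plant import robot
import cv2
for n in ["scene","side","wrist"]:
    im=robot.get_image(n); cv2.imwrite(f"pics/{n}0.png",im["pixels"])
    print(n,{k:v for k,v in im.items() if k!="pixels"})
print(robot.read_state())
E
```

```text
pics
scene {'vertical_fov': 47.456090960054055, 'cx': 321.89397854100815, 'cy': 201.8201271115242, 'distortion': array([-0.00927407,  0.        ,  0.        ,  0.        ,  0.        ]), 'eye': array([1289.7021365 ,  276.19898841, 1316.52739263]), 'orientation': array([-145.82433046,    0.35540939,  110.1988043 ])}
side {'vertical_fov': 48.2290669723776, 'cx': 314.75262865273515, 'cy': 204.49100213983337, 'distortion': array([-0.00696658,  0.        ,  0.        ,  0.        ,  0.        ]), 'eye': array([-173.71330332, -989.27440426,  854.57787173]), 'orientation': array([-122.96244341,    0.883169  ,  -35.42946209])}
wrist {'vertical_fov': 59.67806120442185, 'cx': 322.5512690332316, 'cy': 194.32912654346572, 'distortion': array([-0.01583925,  0.        ,  0.        ,  0.        ,  0.        ]), 'eye': array([525.5623569 ,  80.21730699, 384.83966838]), 'orientation': array([1.62801996e+02, 1.01963920e-01, 5.57202762e-02])}
{'time_s': 0.15, 'joint_pos': array([-8.36515224e+00,  1.96268666e+01,  8.73635984e+01,  3.26713567e-04,
        7.30765943e+01, -8.36432996e+00]), 'qvel': array([-0.01098797, -0.09396003, -0.11217377, -0.03683659,  0.00826211,
       -0.06151083]), 'tau': array([ 7.52666965e-04, -4.31470585e+01, -2.44352603e+01,  7.18239485e-02,
        5.38185902e-02, -1.32920518e-04]), 'tcp_pos': array([5.24715055e+02, 6.60969414e-02, 2.45214692e+02]), 'ee_rot': array([-98.63128987,  89.93293996, 171.36779257]), 'contact_force': array([-0.43155076, -0.30635791, -0.24499916]), 'ft_torque': array([ 0.00914598, -0.00939801, -0.02285165]), 'finger_gap': 92.14128317305348}
```

View pics/scene0.png

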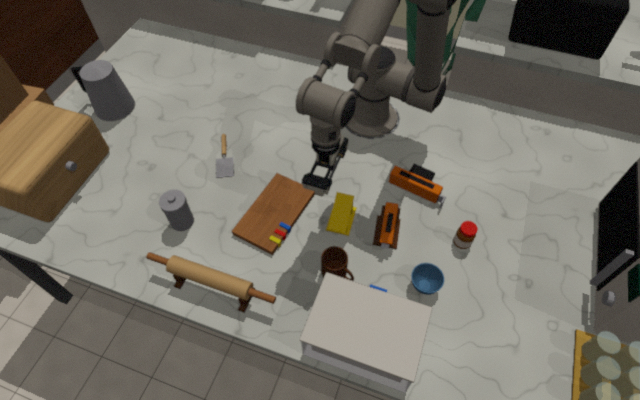

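View pics/side0.png

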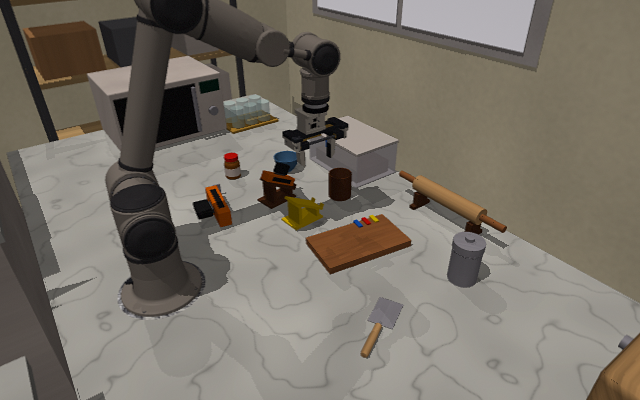

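View pics/wrist0.png

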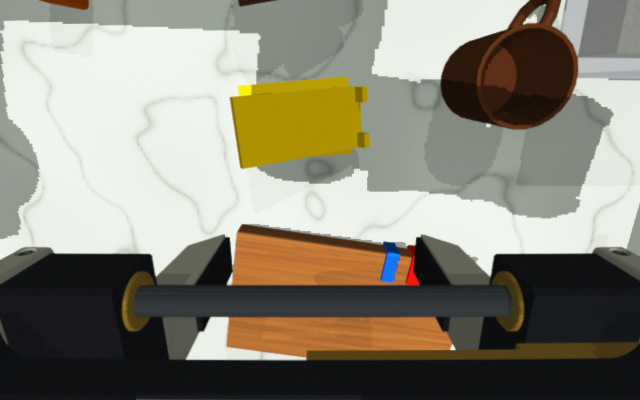

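```bash
cat > h.py <<'E'
import numpy as np, cv2
from scipy.spatial.transform import Rotation as Rn
def R(o): return Rn.from_euler('xyz',o,degrees=True).as_matrix()
def cam(im):
    f=200/np.tan(np.radians(im["vertical_fov"]/2))
    return np.array([[f,0,im["cx"]],[0,f,im["cy"]],[0,0,1.]]),np.array(im["distortion"]),np.array(im["eye"]),R(im["orientation"])
def rays(im,uv):
    K,d,e,Rw=cam(im)
    p=cv2.undistortPoints(np.array(uv,float).reshape(-1,1,2),K,d).reshape(-1,2)
    v=np.c_[p,np.ones(len(p))]@Rw.T
    return e,v/np.linalg.norm(v,axis=1)[:,None]
def onplane(im,uv,z):
    e,v=rays(im,uv); return e+v*((z-e[2])/v[:,2])[:,None]
def proj(im,P):
    K,d,e,Rw=cam(im)
    Q=(np.array(P,float).reshape(-1,3)-e)@Rw
    return cv2.projectPoints(Q.reshape(-1,1,3),np.zeros(3),np.zeros(3),K,d)[0].reshape(-1,2)
def tri(obs):
    A=np.zeros((3,3));b=np.zeros(3);L=[]
    for im,uv in obs:
        e,v=rays(im,[uv]);v=v[0];M=np.eye(3)-np.outer(v,v);A+=M;b+=M@e;L.append((M,e))
    P=np.linalg.solve(A,b); return P,[float(np.linalg.norm(M@(P-e))) for M,e in L]
def crop(im,x0,y0,x1,y1,s,name,pix=None):
    p=im["pixels"] if pix is None else pix
    cv2.imwrite("pics/"+name,cv2.resize(p[y0:y1,x0:x1],None,fx=s,fy=s,interpolation=cv2.INTER_CUBIC))
E
python3 - <<'E'
from plant import robot
from h import *
s=robot.get_image("scene"); d=robot.get_image("side")
crop(s,360,150,480,270,5,"s_rule.png"); crop(s,220,165,350,265,6,"s_board.png"); crop(d,180,140,440,280,3,"d_all.png")
print("rule",onplane(s,[(387,226),(416,183)],90))
print("board corners",onplane(s,[(233,235),(272,252),(314,193),(277,175)],25))
print("clips",onplane(s,[(285,226),(280,233),(275,239)],30))
E
```

```text
rule [[527.1045035  205.51858386  90.        ]
 [331.69461359 251.41181013  90.        ]]
board corners [[ 692.09943827 -262.40640772   25.        ]
 [ 705.75258254 -117.04091662   25.        ]
 [ 444.04129822  -72.70865237   25.        ]
 [ 415.44451849 -225.10519638   25.        ]]
clips [[ 604.74905837 -114.06841403   30.        ]
 [ 634.97478091 -119.07927095   30.        ]
 [ 661.20505406 -125.47387685   30.        ]]
```

View pics/s_rule.png

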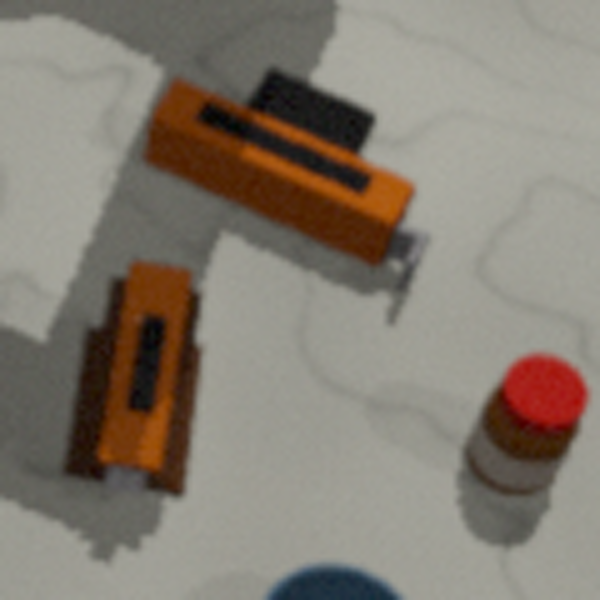

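View pics/s_board.png

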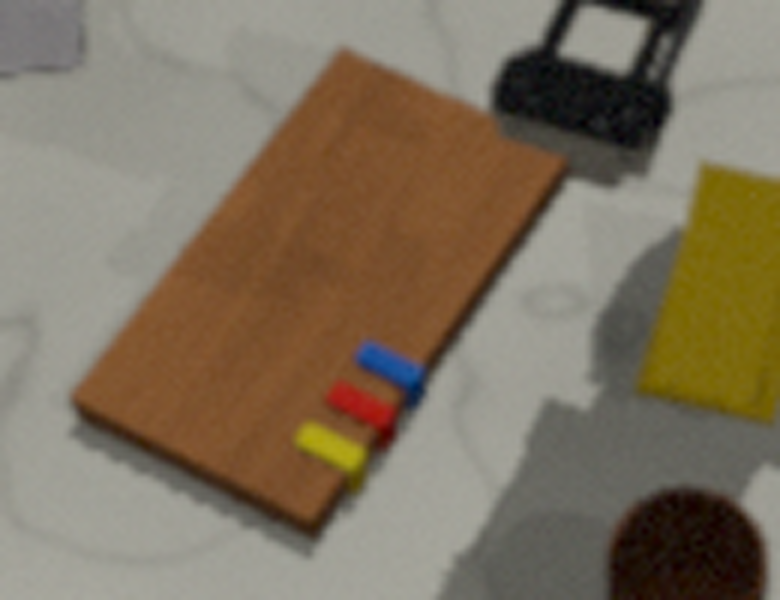

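View pics/d_all.png

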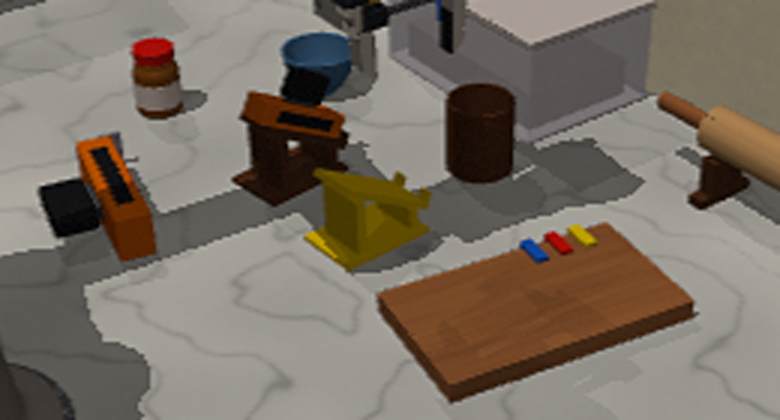

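Candidates: the small rule on the dark stand at scene (387,226), knob upright; the bigger rule lying on its side at (416,183); the yellow look-alike stand, empty, at (341,213). By the description I choose (387,226). In the crop, its case runs down towards +x with the blade between the tabs. The board's far edge is the lower one. Clips in order from the far edge are yellow, red, blue, so red is at 72 mm and the blade goes in the 60 mm slot. Next, a close wrist look.

Run:
```python
from plant import robot
from h import *
import pickle
o=robot.read_state()["ee_rot"]
robot.move_pose([525,185,330],[-98.6,90,171.4])
w=robot.get_image("wrist"); s=robot.get_image("scene"); d=robot.get_image("side")
pickle.dump((w,s,d),open("v1.pkl","wb"))
cv2.imwrite("pics/w1.png",w["pixels"]); print(robot.read_state()["tcp_pos"],w["eye"],w["orientation"])
crop(d,240,130,320,220,7,"d1.png")
```

```text
[525.1089483  183.39603649 329.07025244] [525.7619844  264.43880839 468.78424828] [1.62730844e+02 9.56325387e-02 4.67361626e-02]
```

View pics/w1.png

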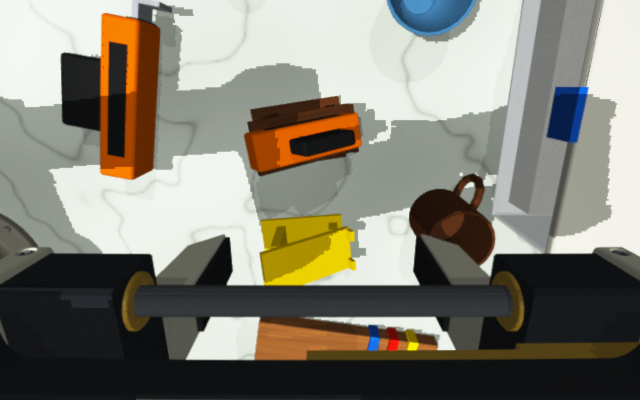

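View pics/d1.png

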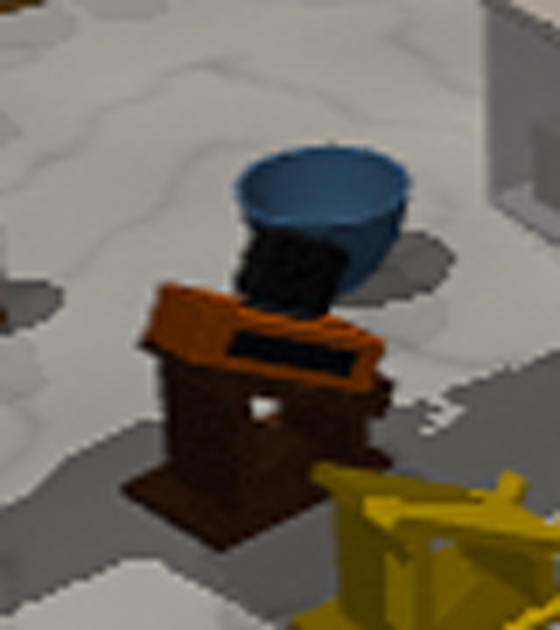

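Run:
```python
from h import *
import pickle
w,s,d=pickle.load(open("v1.pkl","rb"))
crop(w,235,85,375,185,5.5,"w1c.png")
crop(s,365,190,410,260,8,"s1c.png")
for n,im,box in(("w",w,(235,85,375,185)),("s",s,(368,195,405,255)),("d",d,(250,160,305,195))):
    x0,y0,x1,y1=box
    hsv=cv2.cvtColor(im["pixels"],cv2.COLOR_BGR2HSV)
    m=cv2.inRange(hsv,(5,150,70),(20,255,255)); m2=np.zeros_like(m); m2[y0:y1,x0:x1]=m[y0:y1,x0:x1]
    c=max(cv2.findContours(m2,0,2)[0],key=cv2.contourArea)
    print(n,cv2.contourArea(c),cv2.approxPolyDP(cv2.convexHull(c),2,True).reshape(-1,2).tolist())
    g=cv2.inRange(hsv,(0,0,0),(180,255,38)); m2[:]=0; m2[y0:y1,x0:x1]=g[y0:y1,x0:x1]
    for c in cv2.findContours(m2,0,2)[0]:
        if cv2.contourArea(c)>15: print(" black",cv2.contourArea(c),cv2.approxPolyDP(cv2.convexHull(c),1.5,True).reshape(-1,2).tolist())
```

```text
w 4811.5 [[352, 105], [357, 115], [360, 145], [356, 148], [261, 172], [251, 167], [245, 140], [246, 133], [319, 99], [337, 97]]
 black 1016.0 [[353, 133], [354, 141], [347, 145], [307, 155], [292, 152], [290, 141], [333, 130], [348, 130]]
 black 18.0 [[315, 119], [264, 129]]
 black 19.0 [[277, 114], [276, 116], [265, 118], [268, 115]]
s 503.0 [[387, 203], [396, 204], [398, 208], [392, 244], [379, 241]]
 black 41.0 [[390, 214], [390, 226], [387, 231]]
d 256.0 [[263, 171], [287, 175], [294, 180], [292, 185], [267, 181], [261, 177]]
 black 286.0 [[261, 179], [295, 185], [293, 194], [264, 194]]
 black 46.0 [[273, 178], [290, 181], [289, 183], [273, 180]]
 black 136.5 [[276, 162], [289, 165], [286, 174], [275, 173]]
```

View pics/w1c.png

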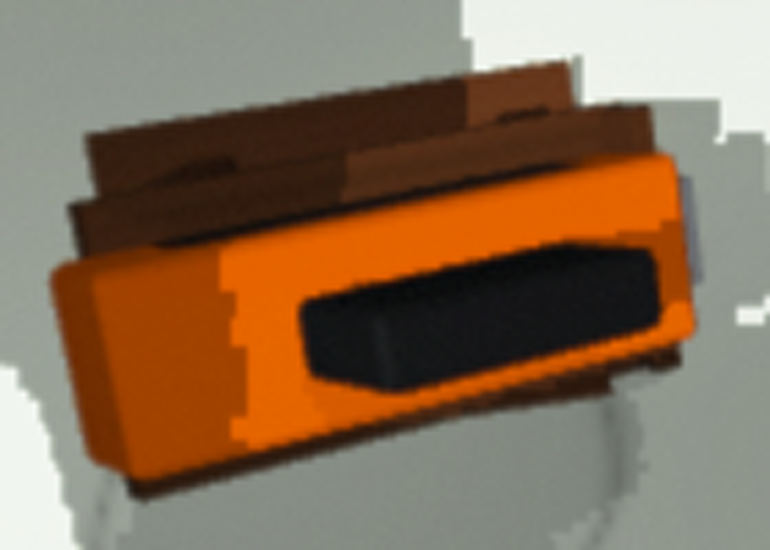

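View pics/s1c.png

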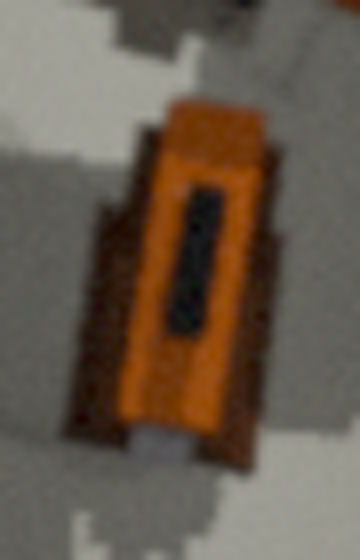

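Run:
```python
from h import *
import pickle
w,s,d=pickle.load(open("v1.pkl","rb"))
W={'r+':(251.7,133.7),'r-':(259.5,172.6),'f-':(361,144.1),'f+':(357.2,112.8)}
S={'r-':(385.4,210.3),'r+':(397.9,210.6),'f-':(380,242.1),'f+':(392.75,243.75)}
P={}
for k in W:
    P[k],r=tri([(w,W[k]),(s,S[k])]); print(k,P[k].round(1),np.round(r,1))
n=np.linalg.norm
print("len",n(P['f+']-P['r+']),n(P['f-']-P['r-']),"wid",n(P['f+']-P['f-']),n(P['r+']-P['r-']))
x=(P['f+']+P['f-']-P['r+']-P['r-'])/2; y=(P['f+']+P['r+']-P['f-']-P['r-'])/2
C=sum(P.values())/4
print("C top",C,"tilt",np.degrees(np.arcsin(-x[2]/n(x))),"yaw",np.degrees(np.arctan2(x[1],x[0])),"yaw_y",np.degrees(np.arctan2(-y[0],y[1])))
z=np.cross(x,y);z/=n(z);print("z",z)
for psi in [np.arctan2(x[1],x[0])]:
    Z=np.array([.5*np.cos(psi),.5*np.sin(psi),np.cos(np.pi/6)])
    K=C+Z*22; print("knob",K,"proj w,s,d",proj(w,K),proj(s,K),proj(d,K))
    print("case underside mid",C-30*Z, "case c",C-15*Z)
```

```text
r+ [445.9 217.5  72.1] [4.7 4.7]
r- [454.2 175.4  69.8] [8.5 8.5]
f- [570.8 198.7  56. ] [0.1 0.1]
f+ [564.9 236.7  59.9] [1.5 1.5]
len 121.12156476480781 119.71104250458944 wid 38.68220135879828 42.97714650349592
C top [508.93675726 207.08649562  64.45503409] tilt 6.173989800498394 yaw 10.246232113901101 yaw_y 10.00292391126217
z [ 0.11906028 -0.05579798  0.99131793]
knob [519.76133363 209.04316278  83.50759297] proj w,s,d [[317.65221954 138.57865344]] [[388.47458738 225.51848931]] [[281.4097881  175.75408744]]
case underside mid [494.1759713  204.41831313  38.47427198] case c [501.55636428 205.75240437  51.46465303]
```

Run:
```python
from h import *
import pickle
w,s,d=pickle.load(open("v1.pkl","rb"))
W={'r+':(251.7,133.7),'r-':(259.5,172.6),'f-':(361,144.1),'f+':(357.2,112.8)}
S={'r-':(386.2,202.6),'r+':(398.2,203.3),'f-':(380,242.1),'f+':(392.75,243.75)}
P={}
for k in W:
    P[k],r=tri([(w,W[k]),(s,S[k])]); print(k,P[k].round(1),np.round(r,1))
n=np.linalg.norm
print("len",n(P['f+']-P['r+']),n(P['f-']-P['r-']),"wid",n(P['f+']-P['f-']),n(P['r+']-P['r-']))
x=(P['f+']+P['f-']-P['r+']-P['r-'])/2; y=(P['f+']+P['r+']-P['f-']-P['r-'])/2
C=sum(P.values())/4
psi=np.arctan2(x[1],x[0])
print("C top",C,"tilt",np.degrees(np.arcsin(-x[2]/n(x))),"yaw",np.degrees(psi),"yaw_y",np.degrees(np.arctan2(-y[0],y[1])))
Z=np.array([.5*np.cos(psi),.5*np.sin(psi),np.cos(np.pi/6)])
K=C+Z*22; print("knob",K,"proj w,s,d",proj(w,K),proj(s,K),proj(d,K))
print("underside mid",C-30*Z)
X=np.array([np.cos(np.pi/6)*np.cos(psi),np.cos(np.pi/6)*np.sin(psi),-.5]);Y=np.cross(Z,X)
c=np.array([[a,b,18] for a in(-30,30) for b in(-8,8)]+[[a,b,-18] for a in(-30,30) for b in(-8,8)])@np.array([X,Y,Z])+K
for im in (w,s,d): print(proj(im,c).round(1).tolist())
```

```text
r+ [455.3 218.8 123.6] [0.7 0.7]
r- [460.4 180.  117.2] [1.4 1.4]
f- [570.8 198.7  56. ] [0.1 0.1]
f+ [564.9 236.7  59.9] [1.5 1.5]
len 127.99233762821808 127.60579589843978 wid 38.68220135879828 39.693283030181234
C top [512.82460285 208.57126305  89.17761181] tilt 29.225001890455726 yaw 9.455524886656061 yaw_y 8.109253897748472
knob [523.67515047 210.37836466 108.23017069] proj w,s,d [[321.07227243 140.73224474]] [[389.46519209 222.53543776]] [[281.76352831 169.11391312]]
underside mid [498.02840154 206.10703358  63.1968497 ]
[[304.8, 156.6], [301.8, 140.2], [355.7, 142.9], [353.6, 127.5], [289.4, 153.6], [286.4, 138.5], [337.3, 141.2], [335.1, 127.0]]
[[388.6, 212.3], [393.8, 213.1], [385.7, 231.6], [390.9, 232.4], [388.1, 212.9], [393.1, 213.7], [385.2, 231.8], [390.3, 232.6]]
[[279.1, 163.7], [276.1, 162.3], [290.7, 166.3], [287.7, 164.8], [275.7, 173.5], [272.7, 172.0], [287.3, 175.8], [284.3, 174.3]]
```

```bash
cat >> h.py <<'E'
def ori(psi,tilt,sgn=1):
    "tool x along -Z of rule; tool y along sgn*Y ; psi,tilt deg"
    p,t=np.radians([psi,tilt])
    Z=np.array([np.sin(t)*np.cos(p),np.sin(t)*np.sin(p),np.cos(t)])
    X=np.array([np.cos(t)*np.cos(p),np.cos(t)*np.sin(p),-np.sin(t)]);Y=np.cross(Z,X)
    M=np.c_[-Z,sgn*Y,np.cross(-Z,sgn*Y)]
    return Rn.from_matrix(M).as_euler('xyz',degrees=True),X,Y,Z
E
python3 - <<'E'
from plant import robot
from h import *
K=np.array([525.5,209,109.])
q0=robot.read_state()["joint_pos"]
M=R([-98.6,90,171.4]); print("tool z now",M[:,2].round(2),"y",M[:,1].round(2),"cam offset +y")
for sg in(1,-1):
    o,X,Y,Z=ori(8.8,30,sg)
    for a in (110,3):
        q=robot.solve_ik(K+Z*a,o); print(sg,a,None if q is None else np.round(q,1))
    ob,*_=ori(-8.5,0,sg); 
    for p in ([600,-190,200],[540,-180,92]):
        q=robot.solve_ik(p,ob); print("  b",None if q is None else np.round(q,1))
s=robot.get_image("scene");d=robot.get_image("side")
crop(d,300,205,420,280,6,"d_board.png")
E
```

```text
tool z now [-0. -1.  0.] y [ 1. -0. -0.] cam offset +y
1 110 [ 12.6  50.3  45.3   2.1 114.3 -85.9]
1 3 [ 12.8  48.2  64.5   2.   97.2 -86.2]
  b [ -24.5   32.6   73.5    0.    73.9 -106. ]
  b [ -26.1   33.4   91.3    0.    55.3 -107.6]
-1 110 [ 12.6  50.3  45.3   2.1 114.3  94.1]
-1 3 [12.8 48.2 64.5  2.  97.2 93.8]
  b [-24.5  32.6  73.5   0.   73.9  74. ]
  b [-26.1  33.4  91.3   0.   55.3  72.4]<sys>:0: UserWarning: Gimbal lock detected. Setting third angle to zero since it is not possible to uniquely determine all angles.
```

View pics/d_board.png

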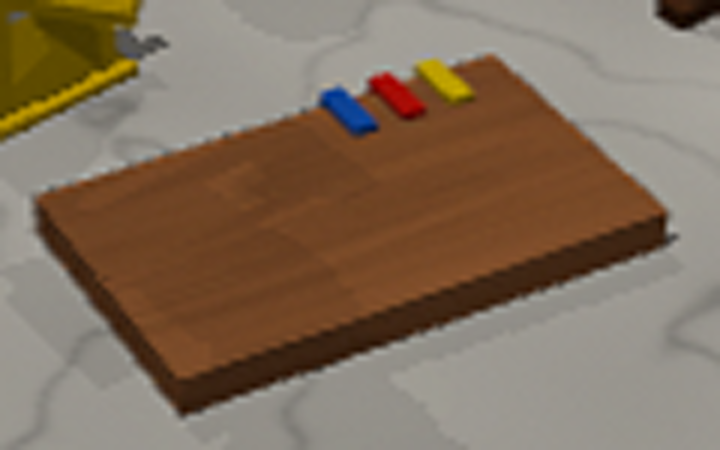

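Run:
```python
from h import *
import pickle
w,s,d=pickle.load(open("v1.pkl","rb"))
S={'f-':(232.5,232),'n-':(277,173.4),'n+':(314.4,191.5),'f+':(272.1,252.5)}
D={'n+':(306.4,238),'n-':(330.2,268.3),'f-':(411.2,240.8),'f+':(382.2,214.5)}
P={}
for k in S:
    P[k],r=tri([(s,S[k]),(d,D[k])]); print(k,P[k].round(1),np.round(r,1), onplane(s,[S[k]],25).round(1),onplane(d,[D[k]],25).round(1))
n=np.linalg.norm
print(n(P['f+']-P['n+']),n(P['f-']-P['n-']),n(P['f+']-P['f-']),n(P['n+']-P['n-']))
for nm,c in(("S",{k:onplane(s,[S[k]],25)[0] for k in S}),("D",{k:onplane(d,[D[k]],25)[0] for k in S})):
    C=sum(c.values())/4; x=c['f+']+c['f-']-c['n+']-c['n-']; y=c['f+']+c['n+']-c['f-']-c['n-']
    print(nm,C,np.degrees(np.arctan2(x[1],x[0])),np.degrees(np.arctan2(-y[0],y[1])),n(x)/2,n(y)/2)
print(onplane(s,[(285,226),(280,233),(275,239)],30), onplane(d,[(358,223.5),(366.2,221),(374,218.5)],30))
```

```text
f- [ 679.9 -272.1   18.8] [0.6 0.6] [[ 682.4 -269.1   25. ]] [[ 674.  -277.8   25. ]]
n- [ 405.4 -229.1   20.8] [0.7 0.7] [[ 408.8 -228.    25. ]] [[ 402.1 -232.3   25. ]]
n+ [432.5 -73.9  19.8] [2. 2.] [[437.6 -73.7  25. ]] [[427.8 -77.6  25. ]]
f+ [ 705.  -117.1   20.5] [0.4 0.4] [[ 707.3 -116.    25. ]] [[ 700.1 -121.4   25. ]]
275.89905287526807 277.841167319964 157.04258576305287 157.63440365831224
S [ 559.02312566 -171.67815808   25.        ] -8.72891510656795 -9.90067571029213 274.8516771736383 155.9949578185713
D [ 550.98640807 -177.277468     25.        ] -9.313691974851038 -9.447856450760797 275.694007500962 157.68417477545538
[[ 604.74905837 -114.06841403   30.        ]
 [ 634.97478091 -119.07927095   30.        ]
 [ 661.20505406 -125.47387685   30.        ]] [[ 598.85154576 -118.3583578    30.        ]
 [ 628.7468983  -123.42348699   30.        ]
 [ 658.07397421 -127.7991188    30.        ]]
```

```bash
python3 - <<'E' 2>/dev/null
from plant import robot
from h import *
K=np.array([525.5,209,109.])
o,X,Y,Z=ori(8.8,30,-1)
robot.move_pose(K+Z*75,o)
w=robot.get_image("wrist");s=robot.get_image("scene")
cv2.imwrite("pics/w2.png",w["pixels"]); crop(s,340,150,440,250,6,"s2.png")
print(robot.read_state()["tcp_pos"],proj(w,[K+18*Z+a*X+b*Y for a in(-30,30) for b in(-8,8)]).round(1).tolist())
E
```

```text
[562.76006219 214.68588216 175.06926806] [[334.2, 268.3], [309.0, 268.3], [335.4, 176.7], [308.0, 176.6]]
```

View pics/w2.png

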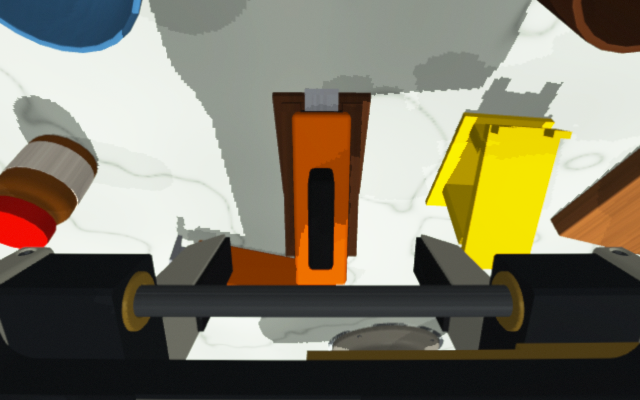

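The wrist view shows the fin centred between the jaws (cols 309–334, predicted 308–335) and in line with the approach. So I go in, grip and lift.

```bash
python3 - <<'E' 2>/dev/null
from plant import robot
from h import *
K=np.array([525.5,209,109.])
o,X,Y,Z=ori(8.8,30,-1)
print(robot.move_linear(K+Z*3,speed=100,threshold=12))
print(robot.read_state()["tcp_pos"],robot.read_state()["contact_force"])
robot.set_gripper(10,45)
s=robot.read_state();print("gap",s["finger_gap"],s["tcp_pos"],s["contact_force"],s["time_s"])
if 13<s["finger_gap"]<20:
    robot.move_linear(K+Z*30,speed=60)
    s=robot.read_state();print(s["contact_force"],s["finger_gap"])
    w=robot.get_image("wrist");cv2.imwrite("pics/w3.png",w["pixels"]);d=robot.get_image("side");crop(d,230,100,330,220,5,"d3.png")
E
```

```text
False
[527.57052702 209.32654515 112.22951265] [ 0.49359646  0.39701941 -0.90761814]
gap 15.62190842740218 [527.06007035 209.51366615 111.39932776] [ 0.42219479  1.89094258 -0.90591653] 4.7417
[-0.94633908 -1.2424137  -6.07488142] 16.25209675756427
```

View pics/w3.png

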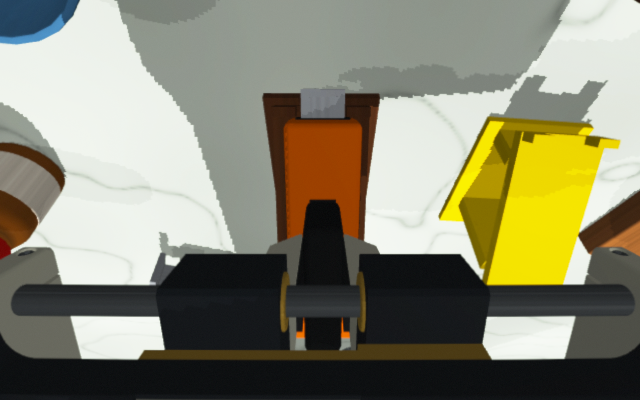

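View pics/d3.png

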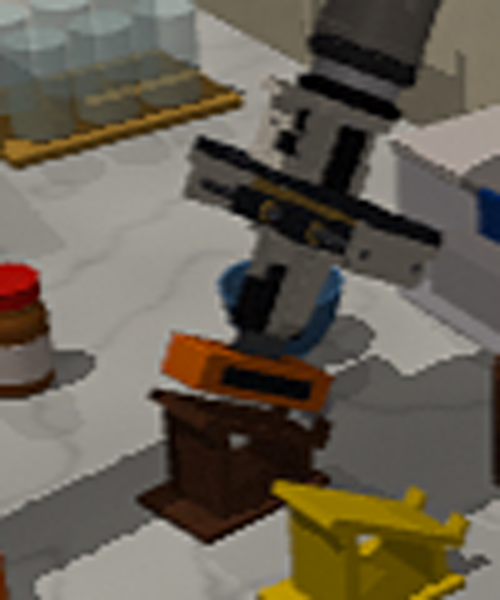

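```bash
python3 - <<'E' 2>/dev/null
from plant import robot
from h import *
import pickle
K=np.array([525.5,209,109.])
o,X,Y,Z=ori(8.8,30,-1)
p=K+Z*30
robot.move_linear([p[0],p[1],345],speed=200)
robot.wait(0.15)
s=robot.read_state();print(s["tcp_pos"],s["contact_force"],s["finger_gap"],s["time_s"])
b=np.radians(-9.3);bx=np.array([np.cos(b),np.sin(b),0]);by=np.array([-np.sin(b),np.cos(b),0])
B=np.array([555,-174.5,0])
ob,*_=ori(-9.3,0,-1)
h=B+69*bx-5*by; 
robot.move_pose([h[0],h[1],260],ob)
w=robot.get_image("wrist");sc=robot.get_image("scene");d=robot.get_image("side")
pickle.dump((w,sc,d),open("v4.pkl","wb"))
cv2.imwrite("pics/w4.png",w["pixels"]);crop(d,300,60,460,280,3.4/1.3,"d4.png")
s=robot.read_state();print(s["tcp_pos"],s["contact_force"],s["finger_gap"],s["time_s"])
E
```

```text
[540.1899555  211.26065427 343.9455505 ] [-0.26575917 -1.12650182 -5.50594467] 15.704305531504655 6.7917
[ 622.71403134 -189.25766255  260.0642345 ] [-0.64761607 -0.86268593 -5.52732837] 15.782763955492308 8.4917
```

View pics/w4.png

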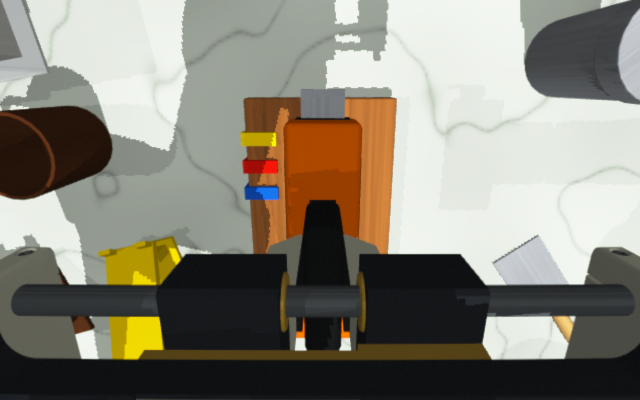

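View pics/d4.png

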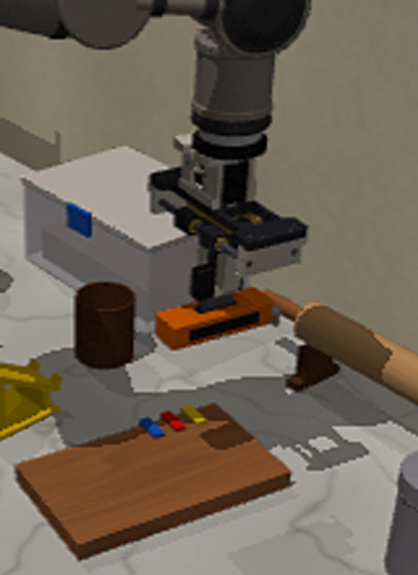

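Run:
```python
from h import *
import pickle
w,s,d=pickle.load(open("v4.pkl","rb"))
p=w["pixels"];hsv=cv2.cvtColor(p,cv2.COLOR_BGR2HSV)
crop(w,230,75,410,215,4.3,"w4c.png")
for n,lo,hi in(("red",(0,150,80),(4,255,255)),("red2",(175,150,80),(180,255,255)),("yel",(25,150,80),(33,255,255)),("blu",(105,150,80),(125,255,255))):
    m=cv2.inRange(hsv,lo,hi); q=np.zeros_like(m); q[110:215,235:285]=m[110:215,235:285]
    yx=np.argwhere(q)
    if len(yx)>20: print(n,len(yx),yx.min(0),yx.max(0),yx.mean(0))
```

```text
red 448 [158 243] [173 277] [165.98883929 259.47321429]
yel 464 [131 241] [145 276] [138.875      258.00646552]
blu 421 [184 245] [199 277] [192.6935867  260.82660333]
```

View pics/w4c.png

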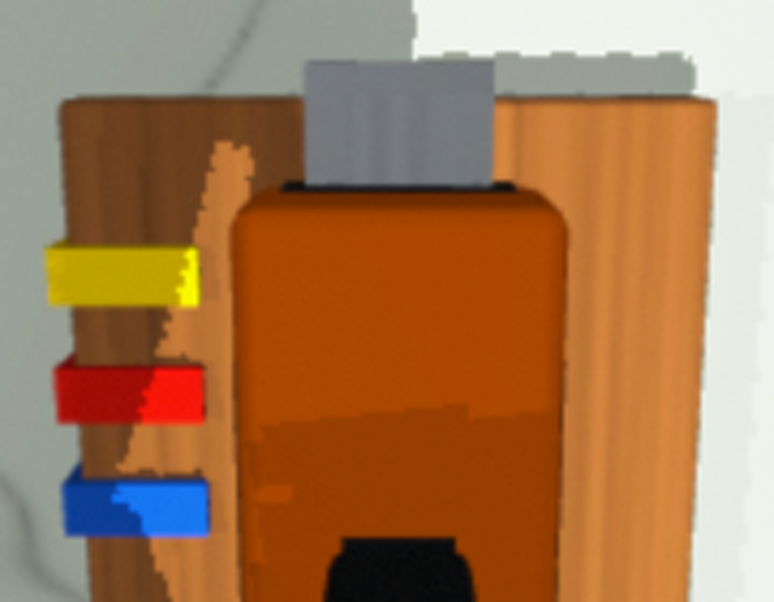

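Run:
```python
from h import *
import pickle
w,s,d=pickle.load(open("v4.pkl","rb"))
c=lambda u,v:(230+u/4.3,75+v/4.3)
F=onplane(w,[c(62,98),c(716,98)],25); print("far corners",F, np.linalg.norm(F[1]-F[0]))
e=F[0]-F[1]; print("yaw",np.degrees(np.arctan2(-e[0],e[1])))
# side edges
Lr=onplane(w,[c(62,98),c(90,600),c(716,98),c(692,600)],25); a=Lr[0]-Lr[1]; b=Lr[2]-Lr[3]
print("edge yaws",np.degrees(np.arctan2(a[1],a[0])),np.degrees(np.arctan2(b[1],b[0])))
cl=onplane(w,[c(123,276),c(130,394),c(136,507)],30.); print("clips Y,R,B",cl)
ps=-9.3; x=np.array([np.cos(np.radians(ps)),np.sin(np.radians(ps))]); T=np.array([622.71,-189.26])
y=np.array([-x[1],x[0]])
print("far edge from TCP",(F[:,:2]-T)@x,(F[:,:2]-T)@y,"clips",(cl[:,:2]-T)@x)
for z in (193,203,208): 
    t=onplane(w,[c(305,62),c(493,62)],z); print("tip",z,(t[:,:2]-T)@x,(t[:,:2]-T)@y,np.linalg.norm(t[1]-t[0]))
for z in (223,): 
    t=onplane(w,[c(235,215),c(567,215),c(400,190),c(235,590),c(557,590)],z); print("case",z,(t[:,:2]-T)@x,(t[:,:2]-T)@y,np.linalg.norm(t[1]-t[0]))
```

```text
far corners [[ 704.17169304 -120.08251134   25.        ]
 [ 679.04158284 -275.97475241   25.        ]] 157.90476010190704
yaw -9.157403727732603
edge yaws -9.614560314622343 -8.425971856679007
clips Y,R,B [[ 660.34109673 -126.57554621   30.        ]
 [ 630.96660972 -122.0104467    30.        ]
 [ 601.53902763 -117.2405235    30.        ]]
far edge from TCP [69.21159094 69.60457987] [ 81.432721   -76.47155008] clips [ 27.00641566  -2.71970228 -32.5313177 ]
tip 193 [79.14640059 79.20913659] [ 12.44188211 -12.41741231] 24.859373586479176
tip 203 [79.23664522 79.29634663] [ 11.83721065 -11.8196244 ] 23.65691038088967
tip 208 [79.28176753 79.33995166] [ 11.53487492 -11.52073044] 23.055678778094908
case 223 [62.31422994 62.41577036 65.21630097 15.87608577 15.99271986] [ 19.0386507  -19.58995744  -0.15300833  20.41069065 -19.99456442] 38.62874160030324
```

```bash
python3 - <<'E' 2>/dev/null
from plant import robot
from h import *
import pickle
w,s,d=pickle.load(open("v4.pkl","rb"))
print("canister top",onplane(s,[(173,197)],142),"mug",onplane(s,[(334,258)],92))
ob,bx,by,_=ori(-9.2,0,-1)
T=np.array([622.71,-189.26,0])+1*bx
robot.move_linear([T[0],T[1],120],speed=150,ori=ob)
robot.wait(0.2)
w=robot.get_image("wrist");d=robot.get_image("side");pickle.dump((w,d),open("v5.pkl","wb"))
cv2.imwrite("pics/w5.png",w["pixels"]);crop(d,300,120,460,280,4,"d5.png")
print(robot.read_state()["contact_force"],robot.read_state()["tcp_pos"])
E
```

```text
canister top [[ 686.80546893 -453.72711882  142.        ]] mug [[690.88150075  86.51123748  92.        ]]
[-0.13068239 -0.06681222 -6.47044772] [ 623.87669059 -189.52629282  120.61950784]
```

View pics/w5.png

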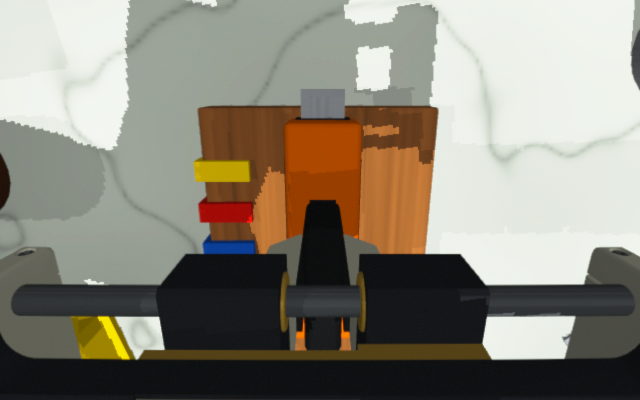

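View pics/d5.png

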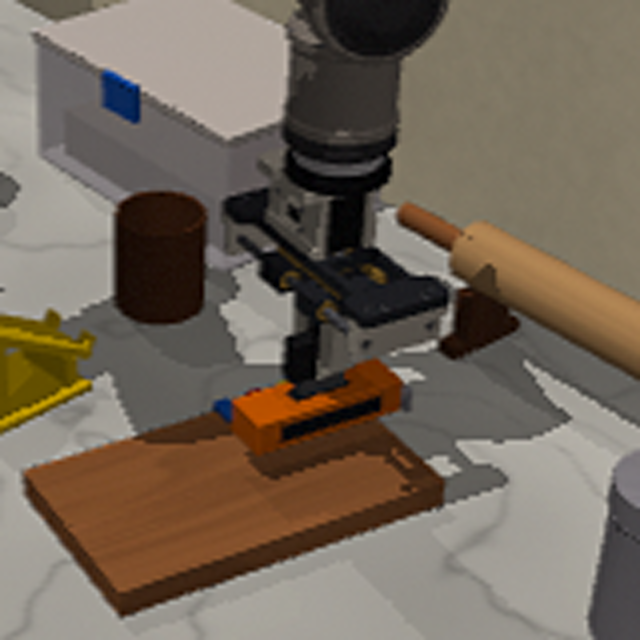

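```bash
python3 - <<'E' 2>/dev/null
from plant import robot
from h import *
import pickle
w,d=pickle.load(open("v5.pkl","rb"))
ob,bx,by,_=ori(-9.2,0,-1)
T=np.array([623.88,-189.53,0])
F=onplane(w,[(199.5,107.3),(437.5,107.3)],25);print("far",(F-T)@bx,(F-T)@by,np.linalg.norm(F[0]-F[1]))
t=onplane(w,[(301.5,89.3),(344.5,89.3)],120.6-67+10);print("tip outer",(t-T)@bx,np.linalg.norm(t[0]-t[1]))
E
```

```text
far [68.22698044 68.36298072] [ 81.00003755 -75.85677765] 156.85687416307587
tip outer [79.80253906 79.82539131] 23.32646772100651
```

Measured gap between the lip's inner face and the far edge is about 7 mm, so the lip will pass. Lowering with a force guard.

```bash
python3 - <<'E' 2>/dev/null
from plant import robot
from h import *
ob,bx,by,_=ori(-9.2,0,-1)
T=np.array([622.71,-189.26,0])+1*bx
robot.move_linear([T[0],T[1],98],speed=60)
robot.wait(0.1)
s=robot.read_state();print(s["tcp_pos"],s["contact_force"])
print(robot.move_linear([T[0],T[1],86],speed=15,threshold=2.5))
s=robot.read_state();print(s["tcp_pos"],s["contact_force"],s["finger_gap"],s["time_s"])
w=robot.get_image("wrist");d=robot.get_image("side")
cv2.imwrite("pics/w6.png",w["pixels"]);crop(d,340,180,440,260,7,"d6.png")
E
```

```text
[ 623.92863576 -189.51473457   98.19374242] [-0.73415933  0.03803558 -5.21845463]
True
[ 623.49296834 -189.32078619   89.27759896] [ 2.67852473 -0.39621746 -2.08385995] 15.960062839234467 11.05
```

View pics/w6.png

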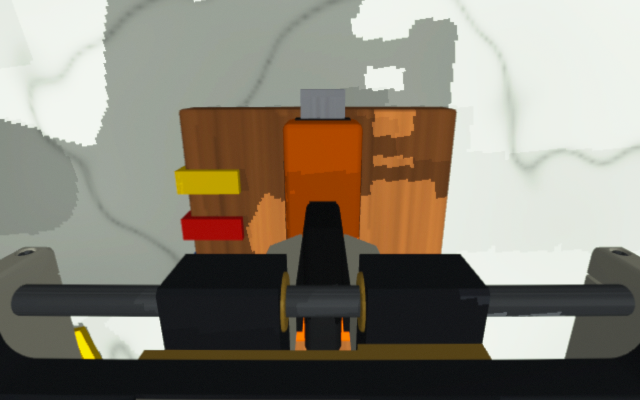

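View pics/d6.png

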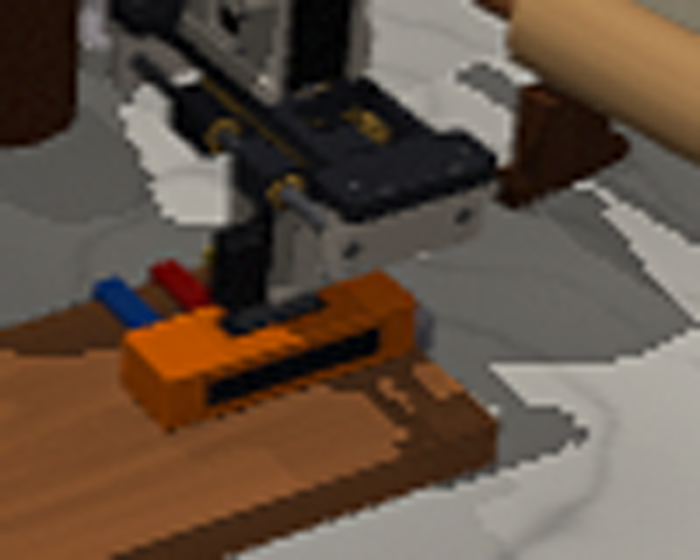

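```bash
python3 - <<'E' 2>/dev/null
from plant import robot
from h import *
ob,bx,by,_=ori(-9.2,0,-1)
T=np.array([622.71,-189.26,86.5])+1*bx
T[2]=86.5
robot.move_linear(T,speed=15); robot.wait(0.1)
def rep(l):
    s=robot.read_state();print(l,((s["tcp_pos"]-T)@bx).round(2),s["tcp_pos"][2].round(2),"F",(s["contact_force"]@bx).round(2),s["contact_force"].round(2),s["finger_gap"].round(2),s["time_s"])
rep(0)
for k in range(2,17,2):
    robot.move_linear(T-k*bx,speed=25); rep(k)
w=robot.get_image("wrist");d=robot.get_image("side")
cv2.imwrite("pics/w7.png",w["pixels"]);crop(d,340,180,440,260,7,"d7.png")
E
python3 - <<'E'
from plant import robot
s=robot.read_state();print(s["tcp_pos"],s["contact_force"],s["time_s"],s["finger_gap"])
E
cat > pull.py <<'E'
import warnings;warnings.filterwarnings("ignore")
from plant import robot
from h import *
ob,bx,by,_=ori(-9.2,0,-1)
T=np.array([622.71,-189.26,86.5])+1*bx
def rep(l):
    s=robot.read_state();print(l,round(float((s["tcp_pos"]-T)@bx),2),round(float(s["tcp_pos"][2]),2),"F",s["contact_force"].round(2),round(float(s["finger_gap"]),2),s["time_s"])
E
python3 - <<'E' 2>&1 | tail -20
from pull import *
robot.move_linear(T,speed=15); robot.wait(0.1)
rep(0)
for k in range(2,17,2):
    robot.move_linear(T-k*bx,speed=25); rep(k)
w=robot.get_image("wrist");d=robot.get_image("side")
cv2.imwrite("pics/w7.png",w["pixels"]);crop(d,340,180,440,260,7,"d7.png")
E
```

```text
[ 623.42559396 -189.28840485   86.27210836] [-1.06964663  0.99654197 -1.56444696] 11.5583 15.724512718730391
0 -0.25 86.41 F [-1.19  1.06 -1.08] 16.45 11.9083
2 -1.56 86.81 F [ 1.27 -0.32 -2.22] 15.77 12.1583
4 -3.85 86.7 F [ 1.36 -0.53 -2.06] 15.68 12.4083
6 -6.12 86.53 F [ 2.15 -0.71 -2.19] 15.59 12.6583
8 -7.68 86.74 F [ 3.61 -1.19 -2.03] 15.63 12.9083
10 -9.48 86.8 F [ 5.42 -0.63 -2.36] 15.87 13.1583
12 -11.58 86.73 F [ 4.09 -1.79 -2.17] 15.97 13.4083
14 -13.65 86.69 F [ 4.78 -1.58 -2.17] 15.94 13.6583
16 -15.7 86.66 F [ 5.25 -1.27 -1.79] 15.51 13.9083
```

View pics/w7.png

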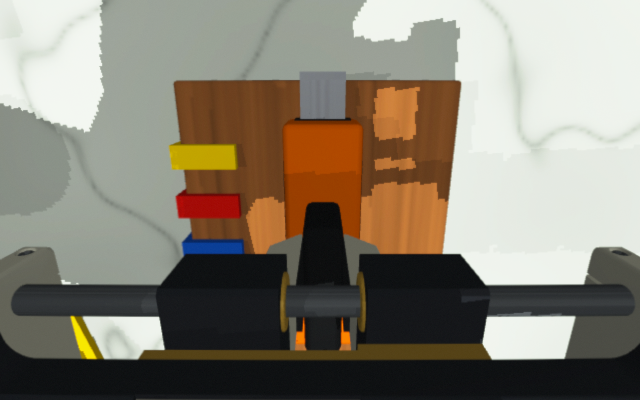

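View pics/d7.png

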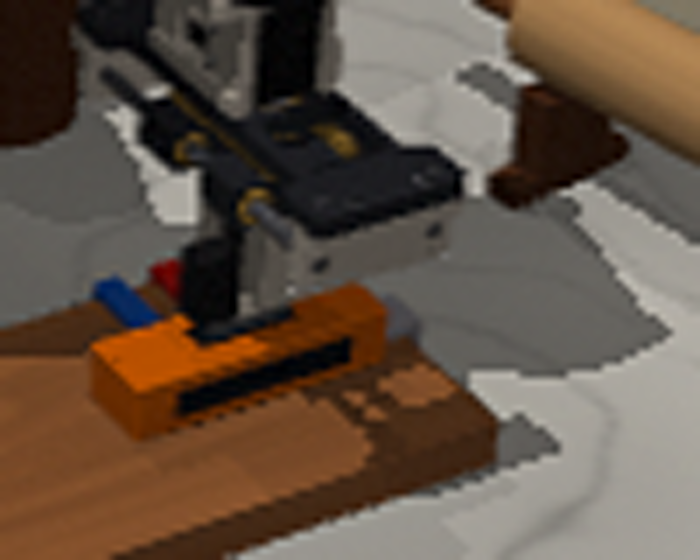

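```bash
python3 - <<'E' 2>&1 | tail -20
from pull import *
import pickle
for k in (30,45,62):
    robot.move_linear(T-k*bx,speed=40); rep(k)
robot.wait(0.2); rep('s')
w=robot.get_image("wrist");d=robot.get_image("side");sc=robot.get_image("scene")
pickle.dump((w,d,sc),open("v8.pkl","wb"))
cv2.imwrite("pics/w8.png",w["pixels"]);crop(d,320,180,440,260,6,"d8.png")
E
```

```text
30 -30.27 86.46 F [ 2.56 -0.95 -2.1 ] 15.73 14.5083
45 -44.95 86.51 F [ 3.32 -0.62 -2.32] 16.22 15.0333
62 -61.84 86.55 F [ 4.58 -1.35 -2.13] 16.14 15.6083
s -61.84 86.45 F [ 4.31 -1.79 -1.22] 15.92 15.8083
```

View pics/w8.png

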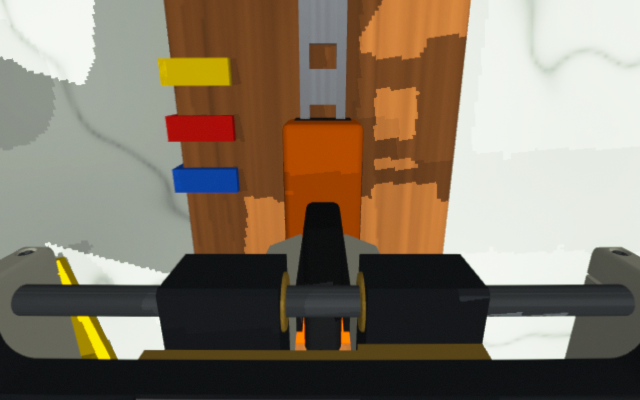

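View pics/d8.png

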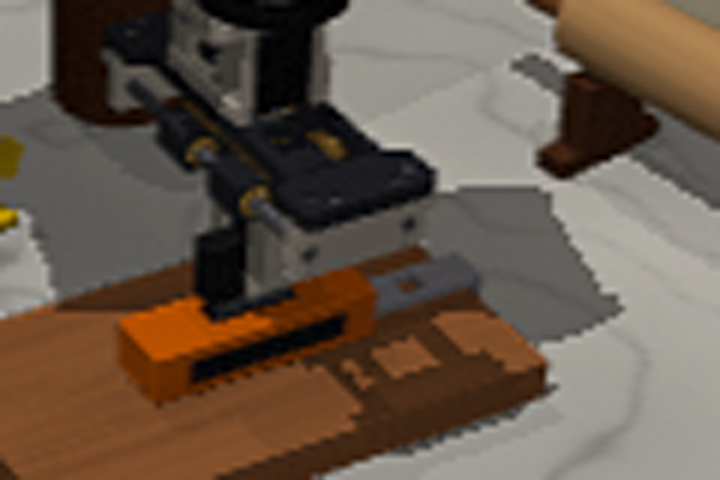

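```bash
python3 - <<'E' 2>&1 | tail -20
from h import *
import pickle
w,d,sc=pickle.load(open("v8.pkl","rb"))
ob,bx,by,_=ori(-9.2,0,-1)
T=np.array([622.71,-189.26,86.5])+bx; T=T-61.84*bx
hsv=cv2.cvtColor(w["pixels"],cv2.COLOR_BGR2HSV)
for n,lo,hi in(("red",(0,150,60),(5,255,255)),("yel",(20,150,60),(34,255,255)),("blu",(105,150,60),(125,255,255))):
    m=cv2.inRange(hsv,lo,hi); q=np.zeros_like(m); q[40:210,150:245]=m[40:210,150:245]
    yx=np.argwhere(q);col=yx[(yx[:,1]>195)&(yx[:,1]<225)]
    r0,r1=col[:,0].min(),col[:,0].max()+1
    P=onplane(w,[(210,r0),(210,r1)],30);print(n,r0,r1,((P-T)@bx).round(1))
m=cv2.inRange(hsv,(5,150,60),(18,255,255))
print([np.flatnonzero(m[90:200,c])[:1]+90 for c in(292,295,352,356)])
for r in (119,121,124): print(r,((onplane(w,[(292,r)],55)-T)@bx))
crop(w,270,90,380,140,7,"w8c.png")
E
```

```text
<sys>:0: UserWarning: Gimbal lock detected. Setting third angle to zero since it is not possible to uniquely determine all angles.
red 115 142 [65.7 50.8]
yel 57 86 [95.6 81. ]
blu 168 193 [35.8 20.7]
[array([90]), array([90]), array([90]), array([90])]
119 [65.82898625]
121 [64.88092448]
124 [63.45298872]
```

View pics/w8c.png

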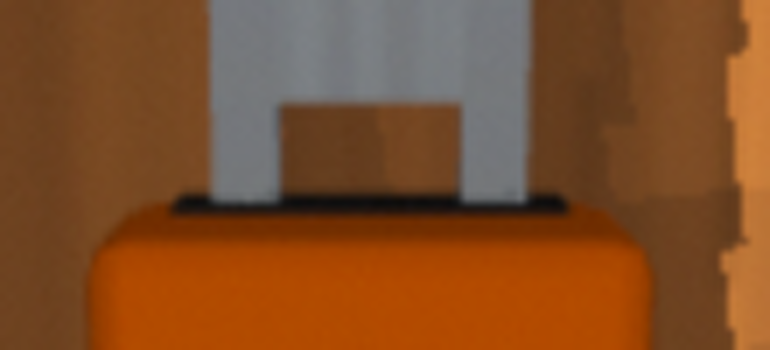

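```bash
python3 - <<'E' 2>&1 | tail -20
from pull import *
k=70.4
robot.move_linear(T-k*bx,speed=30); robot.wait(0.2); rep(k)
p=T-k*bx; p[2]=73
print(robot.move_linear(p,speed=15,threshold=8)); rep('down')
robot.wait(0.3); rep('down')
w=robot.get_image("wrist");d=robot.get_image("side")
cv2.imwrite("pics/w9.png",w["pixels"]);crop(d,320,180,440,260,6,"d9.png")
E
```

```text
70.4 -70.34 86.49 F [ 4.54 -1.99 -2.23] 15.73 16.5917
True
down -70.28 79.62 F [-1.69  0.67  4.81] 15.64 17.1583
down -70.26 79.61 F [-0.82  0.46  5.61] 16.04 17.4583
```

View pics/w9.png

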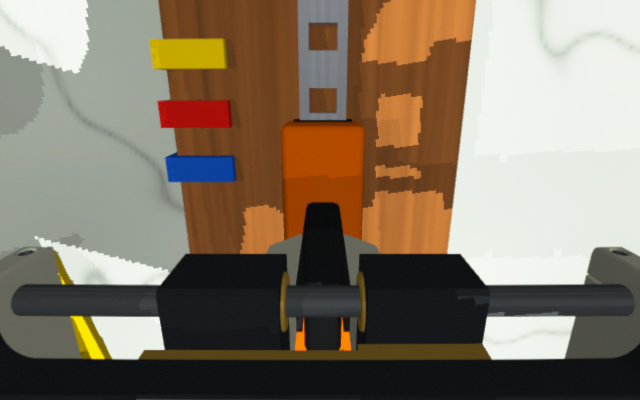

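View pics/d9.png

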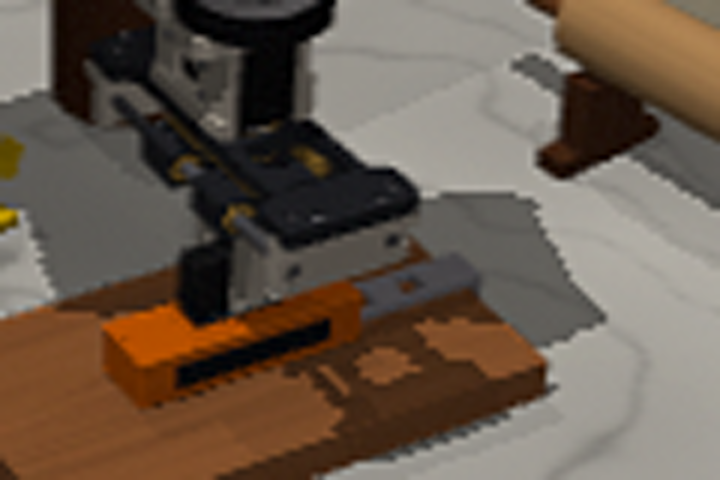

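```bash
python3 - <<'E' 2>&1 | tail -20
from pull import *
s=robot.read_state();p=np.array(s["tcp_pos"]);
q=T-70.4*bx;q[2]=74
print(robot.move_linear(q,speed=8,threshold=10)); rep('press')
robot.wait(0.3); rep('press')
E
```

```text
True
press -70.29 79.61 F [-1.27  0.56  5.02] 15.93 17.9
press -70.27 79.6 F [-0.92  0.27  5.9 ] 15.91 18.2
```

```bash
python3 - <<'E' 2>&1 | tail -20
from pull import *
for k in (69.4,68.4,67.9):
    q=T-k*bx;q[2]=79.3
    robot.move_linear(q,speed=8); rep(k)
robot.wait(0.2);rep('w')
E
```

```text
69.4 -70.29 79.6 F [-0.22  0.4   5.93] 15.73 18.45
68.4 -70.14 79.55 F [-3.98  1.36  8.82] 15.99 18.725
67.9 -69.86 79.53 F [-3.84 -0.23  8.85] 15.97 18.975
w -69.85 79.56 F [-4.42  1.38  9.55] 15.75 19.175
```

```bash
python3 - <<'E' 2>&1 | tail -20
from pull import *
import pickle
q=T-69.7*bx;q[2]=79.9
robot.move_linear(q,speed=8); robot.wait(0.2);rep('n')
robot.set_gripper(45); rep('open')
p=q.copy();p[2]=130
robot.move_linear(p,speed=60); rep('up')
w=robot.get_image("wrist");d=robot.get_image("side");sc=robot.get_image("scene")
pickle.dump((w,d,sc),open("v10.pkl","wb"))
cv2.imwrite("pics/w10.png",w["pixels"]);crop(d,320,180,440,260,6,"d10.png")
E
```

```text
n -70.01 79.72 F [1.41 0.5  1.86] 15.8 19.7583
open -69.73 79.89 F [ 0.04  0.12 -0.67] 44.94 20.4417
up -69.98 129.59 F [-0.15  0.1   0.67] 45.06 21.425
```

View pics/w10.png

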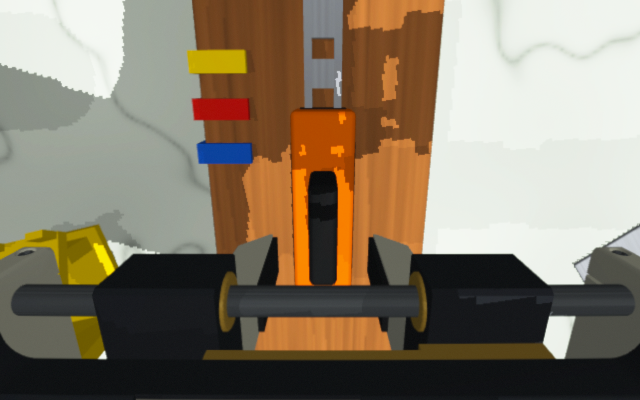

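View pics/d10.png

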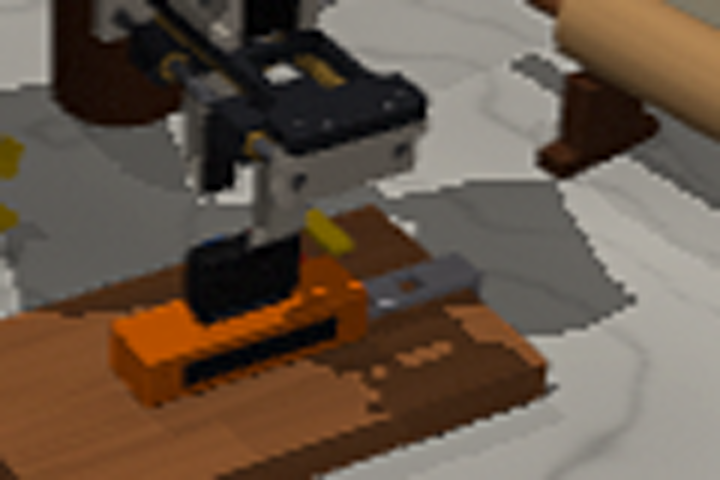

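```bash
python3 - <<'E' 2>&1 | tail -20
from pull import *
import pickle
p=T-10*bx;p[2]=300
robot.move_linear(p,speed=200,ori=ob)
w=robot.get_image("wrist");d=robot.get_image("side");sc=robot.get_image("scene")
pickle.dump((w,d,sc),open("v11.pkl","wb"))
crop(w,200,60,440,300,2.5,"w11.png");crop(d,320,180,440,260,6,"d11.png")
cv2.imwrite("pics/s11.png",sc["pixels"]); rep('x')
E
```

```text
x -10.53 298.87 F [-0.37  0.47 -0.46] 45.02 22.775
```

View pics/w11.png

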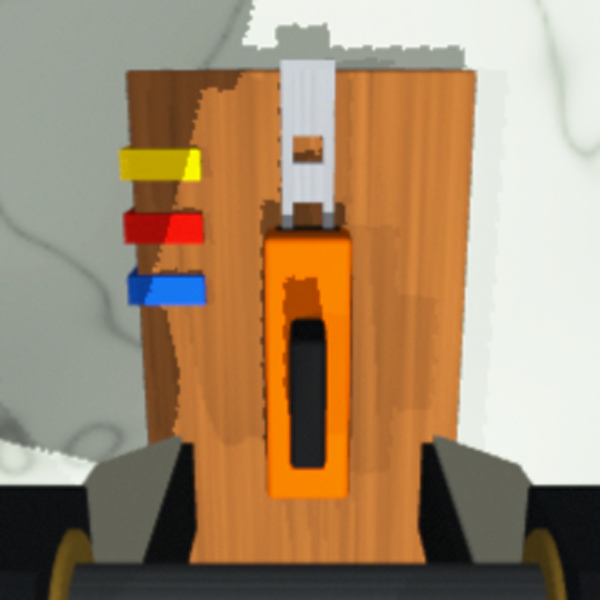

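View pics/d11.png

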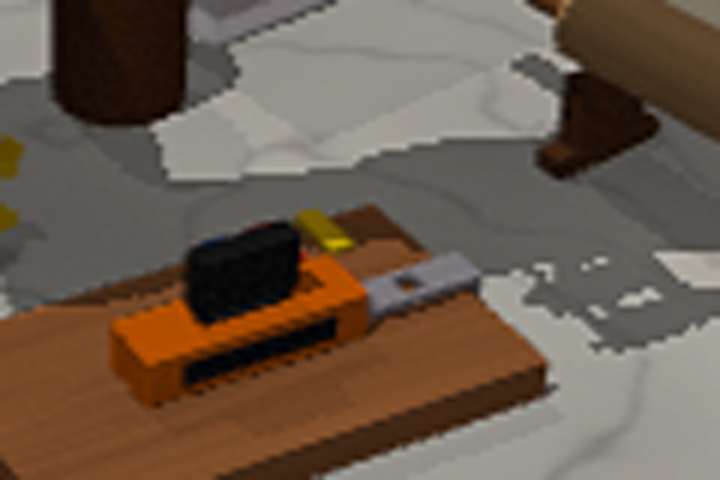

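View pics/s11.png

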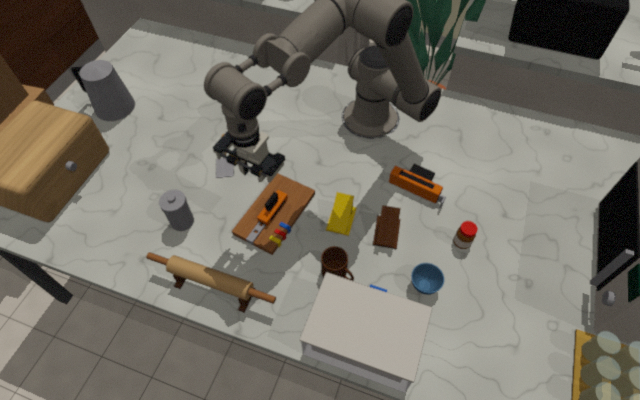

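```bash
python3 - <<'E' 2>&1 | grep -v Warn
from h import *
import pickle
w,d,sc=pickle.load(open("v11.pkl","rb"))
ob,bx,by,_=ori(-9.2,0,-1)
c=lambda u,v:(200+u/2.5,60+v/2.5)
F=onplane(w,[c(128,72),c(476,72)],25); O=F[0]
x=lambda P:((P-O)@bx).round(1)
print("far",x(F))
print("clips",[x(onplane(w,[c(u,a),c(u,b)],30)) for u,a,b in((165,150,181),(165,213,244),(165,275,306))])
print("case front/rear z55",x(onplane(w,[c(308,229),c(308,240),c(308,498)],55)))
print("tip outer z35-45",x(onplane(w,[c(308,60)],35)),x(onplane(w,[c(308,60)],45)))
print("case side yaw",[np.degrees(np.arctan2(v[1],v[0])) for v in [(lambda a:a[0]-a[1])(onplane(w,[c(266,250),c(269,480)],55)),(lambda a:a[0]-a[1])(onplane(w,[c(351,250),c(349,480)],55))]])
# knob top rear-left etc: side crop scale6 offset(320,180)
cd=lambda u,v:(320+u/6,180+v/6)
# knob top centre in wrist: top face
crop(w,310,180,340,255,8,"w11k.png"); crop(d,345,210,380,240,16,"d11k.png")
E
```

```text
far [0.  0.1]
clips [array([-34.4, -48.6]), array([-63.6, -78.4]), array([ -93.5, -109. ])]
case front/rear z55 [ -66.6  -71.5 -199.4]
tip outer z35-45 [5.2] [5.1]
case side yaw [np.float64(-9.206144443213091), np.float64(-8.756735256771874)]
```

View pics/d11k.png

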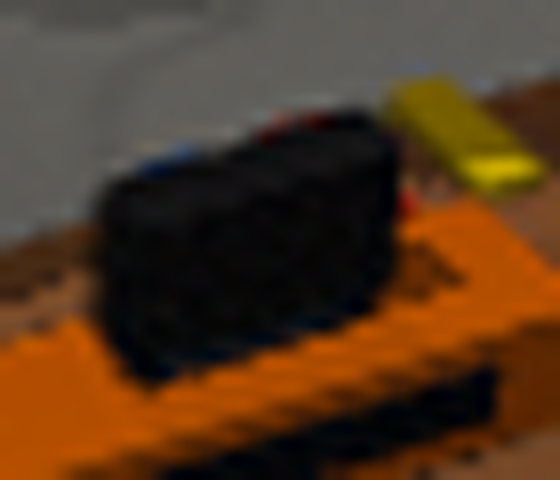

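View pics/w11k.png

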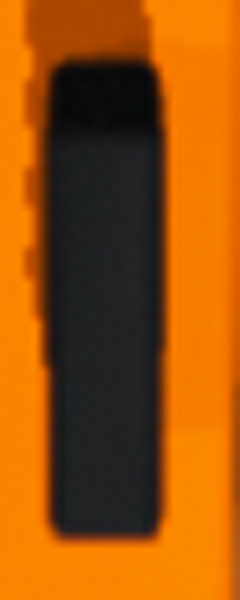

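```bash
python3 - <<'E' 2>&1 | grep -v Warn
from h import *
import pickle
w,d,sc=pickle.load(open("v11.pkl","rb"))
ob,bx,by,_=ori(-9.2,0,-1)
c=lambda u,v:(200+u/2.5,60+v/2.5)
# case top centreline at z=55 and knob rows
m=onplane(w,[c(266,365),c(351,365)],55).mean(0)
rear=onplane(w,[c(308,498)],55)[0]
C=rear+65*bx; C=C+by*((m-C)@by); C[2]=0
for L in (0,5,12):
    for nm,im,f in (("side",d,lambda p:(p-[345,210])*16),("wrist",w,lambda p:(p-[310,180])*8)):
        P=[C+a*bx+b*by+[0,0,25+52+L+h] for a,b,h in((-30,8,18),(-30,-8,18),(30,-8,18),(30,-8,-18),(-30,-8,-18))]
        print(L,nm,f(proj(im,P)).round(0).tolist())
P=[C+a*bx+b*by+[0,0,55] for a,b in((-65,-20),(65,-20))]
print("case -y top corners in d11 crop",((proj(d,P)-[320,180])*6).round(0).tolist())
E
```

```text
0 side [[99.0, 182.0], [143.0, 227.0], [423.0, 140.0], [412.0, 297.0], [137.0, 386.0]]
0 wrist [[48.0, 542.0], [166.0, 542.0], [170.0, 120.0], [164.0, 43.0], [161.0, 434.0]]
5 side [[99.0, 160.0], [144.0, 205.0], [424.0, 118.0], [414.0, 276.0], [137.0, 364.0]]
5 wrist [[48.0, 559.0], [167.0, 559.0], [171.0, 132.0], [165.0, 53.0], [162.0, 448.0]]
12 side [[101.0, 129.0], [145.0, 173.0], [426.0, 87.0], [416.0, 246.0], [139.0, 333.0]]
12 wrist [[47.0, 583.0], [168.0, 583.0], [172.0, 149.0], [166.0, 67.0], [163.0, 468.0]]
case -y top corners in d11 crop [[151.0, 364.0], [376.0, 292.0]]
```

The fin's corners match the prediction for the knob fully down: side-crop row about 383 (predicted 386 at 0 mm, 364 at 5 mm), wrist-crop row about 538 (predicted 542). The lip is at the edge and the case front is 2–3 mm from the red clip's middle. Handing in.

Run:
```python
from plant import robot
robot.wait(0.3); s=robot.read_state(); print(s["time_s"],s["contact_force"]); print(robot.sign_off())
```

```text
23.075 [0.05470268 0.14125676 1.10277299]
the job is handed in; nothing more can be done
None
```

I took the small rule off its dark stand by the knob and hooked its lip over the board's far edge. I drew the case back to the red clip (the 60 mm slot), pressed the knob down and let go. It was handed in at about 23 s; sign-off gives no verdict.

**Last checks, from the camera views after release:**
- **Lip:** its inner face is about 1 mm from the far edge. It is hooked: the pull rose by the spring's 3–4 N as the case moved back.
- **Case front:** about 2–3 mm ahead of the red clip's middle; the limit is 8 mm.
- **Knob:** its outline matches fully down, not the 5 mm or 12 mm positions.
- **Rule:** its direction is within about 0.5° of the board's; that it lies flat I judged only by eye in the side view.
- **Other things:** all look unmoved in the scene view, though I did not measure them. The gripper hangs clear in the air.

**What disagreed or failed:**
- **Board position:** the two fixed cameras differed by about 8 mm, so I used the wrist camera for hooking.
- **Slot play:** my attempt to take it up before letting go moved the case only 0.4 mm, with the knob still pressed down. I left the rest to the spring.

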